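Feel along the rib of an insole

TASK

Check the raised rib of the insole on the sprung stand by feel: with the fingers shut and pointing straight down, run the fingertips lightly along it in one stroke, from the end of its longer leg round the toe to the end of its shorter leg, touching it all the way. Touch gently, so that the sprung plate never sinks more than 8 mm; do not lift or shift the insole or the steel weight on its heel, and leave everything else on the bench alone. Then draw the hand away.

Things in the scene. Friction and masses are not known exactly. Their poses are not given: they have to be found in the camera images.
- stand: wooden base block of the sprung checking stand, 300 x 130 x 18 mm, fixed to the bench. Origin on the bench surface under the middle of the rib; its x axis points along the insole to the toe; the block reaches 180 mm back (heel) and 120 mm forward from the origin. Stands anywhere in the middle of the bench, turned by up to about 57 deg
- plate (a joint): how far the plywood plate (290 x 120 x 8 mm, top 42 mm above the bench) has sunk on its springs, m: 0 = up, 0.012 = bottomed. It starts to give at about 2.6 N of downward push and then sinks 1 mm for each further 0.6 N (8 mm at about 7.4 N); it springs back by itself
- insole: loose brown leather insole lying flat on the plate, 255 x 98 x 5 mm, round heel to -x, wide round toe to +x; origin at its underside under the middle of the rib. The rib is a pale raised cord, 6 mm wide, standing 4 mm above the insole, near the edge: a U open to the heel, with one leg reaching 55 mm farther back to the heel than the other. Six low brass pins on the plate, lower than the insole's top, keep it from sliding (1 mm of play) but not from being lifted
- rib: the rib itself, fixed to the insole; same origin and axes as the insole. Its crest is 9 mm above the insole's underside, 51 mm above the bench; the legs are about 75 mm apart at the widest
- weight_center (a point): centre of a loose plain steel cylinder, 40 mm across and 30 mm high, 0.28 kg, standing on the insole's heel, its centre about 60 mm from the end of the rib's longer leg; it must stay
- rib0 (a point): point 0 of 9 on the rib's crest, even steps of 36 mm along the rib; the end of the longer leg: START
- rib1 (a point): point 1 of 9 on the rib's crest, even steps of 36 mm along the rib; on the longer leg's side
- rib2 (a point): point 2 of 9 on the rib's crest, even steps of 36 mm along the rib; on the longer leg's side
- rib3 (a point): point 3 of 9 on the rib's crest, even steps of 36 mm along the rib; on the longer leg's side
- rib4 (a point): point 4 of 9 on the rib's crest, even steps of 36 mm along the rib; round the toe
- rib5 (a point): point 5 of 9 on the rib's crest, even steps of 36 mm along the rib; round the toe
- rib6 (a point): point 6 of 9 on the rib's crest, even steps of 36 mm along the rib; round the toe
- rib7 (a point): point 7 of 9 on the rib's crest, even steps of 36 mm along the rib; on the shorter leg's side
- rib8 (a point): point 8 of 9 on the rib's crest, even steps of 36 mm along the rib; on the shorter leg's side
- rib9 (a point): point 9 of 9 on the rib's crest, even steps of 36 mm along the rib; the end of the shorter leg: FINISH
- hammer: loose hammer lying beside the stand (bystander)
- awl: loose awl with a wooden handle lying on the other side of the stand (bystander)
- jar: loose amber glass jar, 56 mm across, 65 mm high, beyond the toe end of the stand (bystander)
- tin: shallow open steel tin, 80 mm across, 30 mm high, to the robot's right (bystander)
- spare: spare insole without a rib, lying on the bench to the right (bystander)
- last: wooden shoe last, 250 mm long, 112 mm high, standing to the left (bystander)
- pot: blue ceramic pot, 70 mm across, 90 mm high, to the left (bystander)
Mind the look-alikes: they are no part of the job. Leave any black, green or purple look-alike of the part that bears weight_center alone.

How it is judged:
By the outcome, as a careful person would: the job done as asked, in the order asked, and still so for the second after the job is handed in, with the robot touching nothing.
It also fails if it takes over 43 s, if anything falls off the work surface, if the arm or the gripper's body presses on something with over 40 N, if the wrist force passes 120 N, or if a joint passes its speed limit or range.

ROBOT

A 6-joint arm with a two-finger parallel gripper is mounted at the origin on the work surface. World frame = base frame: x ahead of the robot, y to its left, z up, the work surface at z = 0. Lengths are in m, angles in rad, forces in N, time in s.
With the tool pointing down it reaches from about 0.3 to 0.775 m from the base axis. Payload 14.6 kg.
Tool frame: the origin (TCP) lies between the finger pads; the fingertips stand 22 mm ahead of it and the grasp point (between the pads) lies 3 mm ahead of it (ctrl.tip_reach is the distance from the TCP to the fingertips, in m); z points along the fingers, y is the direction in which the jaws open and shut (so a half turn about z gives the same grasp; the last joint's range is limited). The gripper opens to 94 mm and grips with 3 to 60 N. Pads are 16 mm wide; open, the fingers measure 119 mm over their backs; the gripper's body (75 mm by 177 mm) begins 78 mm behind the grasp point.
Start: joints at [1.264, 0.3, 1.521, -0, 1.321, -0.067], TCP at [0.131, 0.534, 0.192] pointing down, gripper open.
Joint ranges: [-3.03, 3.03], [-0.79, 2.21], [0.23, 2.52], [-1.04, 4.18], [0, 3.07], [-2.55, 2.55]. Speed limits (rad/s): [2.22, 2.22, 2.57, 3.14, 3.14, 3.14].

INTERFACE

Orientations are given as [roll, pitch, yaw] about the fixed x, y, z axes, in that order (R = Rz(yaw) Ry(pitch) Rx(roll)).
In Python, from station import ctrl gives the robot as it stands. The module is installed in compiled form; this text tells all that it offers.
- The arm moves only by the shell command python3 -m creep 'ROWS' [OPENING] [FORCE]. ROWS is a JSON object of lists of equal length, an entry for each row: "xyz": the shift along the tool's x, y, z in mm, a list of three; "spin": the turn about the tool's z in rad. In form: {"xyz": [[tx, ty, tz], ...], "spin": [spin, ...]}. A call has 1 to 5 rows; each row shifts and turns the commanded pose from where the row before left it, along the tool's axes as they then stand; what a row does not reach is not made up. A row lasts 1/8 s, in which the tool goes at most 62.5 mm and 10.7 degrees, less where a joint would pass 70% of its speed; a pose out of reach is approached as far as the arm can. A call with a gripper value outside its range is refused whole. OPENING is the finger opening in mm, from 0 to 94, set as the call begins (- or left out, the last holds). The fingers move at their own pace and stop on an object; FORCE is the grip in N (left out, the last holds). Time passes only in rows, so rows that do not move let the fingers close. It gives the time, the measured TCP pose, the force and the opening at its end, in the units of the state.
- ctrl.get_obs(): the state, without advancing time (a new reading comes with each control period).
- ctrl.camera(name): name is "scene" or "top" or "wrist"; returns the picture (420x560x3 uint8, red, green, blue); there is no depth.
- ctrl.camera_model(name): a dict with "fx", "fy", "cx", "cy" (pixels), "k1" (the pictures are not rectified: a ray, as slopes to the right and down, at radius r is drawn at 1 + k1 r^2 times it, then the intrinsics apply), "R" (3x3) and "t" (3): a world point X has camera coordinates R X + t. Camera axes: x right, y down, z forward; pixel columns grow to the right and rows downward; lengths in m; the calibration is good to about 2 mm. A picture is of the moment at which its call begins: read the wrist's pose just before it. camera_model takes no time and is no camera call; for the wrist camera it gives the pose at the moment of the call.
- ctrl.hand_in(): hands the job in, once; it reports no verdict.
The state is a dict: "time_s": time; "qpos": joint angles; "joint_vel": joint speeds; "tau": joint torques, N m; "ee_pos": TCP position; "eef_rot": TCP orientation; "force": force on the tool from outside, world axes, zero at the start; "moment": the same for the moment, N m; "grip_width": finger opening in m.
Only numpy, scipy, OpenCV 4.12 (cv2) and the standard library are available. Lean on these libraries where they do the work, as an engineer would, in place of code of your own. Each camera call takes 0.05 s, during which the arm holds its last target.

## Working session

There is one attempt and no reset: what is moved stays moved. The work goes in short steps, Python scripts to look and compute and a shell command to move; the robot and the scene stay as the last step left them, time stands still between calls to the robot, and variables do not carry over. Pictures are saved under pics/ and viewed, and the job is handed in when it is done.

```bash
mkdir -p pics
python3 - <<'E'
from station import ctrl
import cv2
o=ctrl.get_obs()
print({k:(v if not hasattr(v,'round') else v) for k,v in o.items()}, ctrl.tip_reach)
for n in ["scene","top"]:
    im=ctrl.camera(n); cv2.imwrite(f"pics/{n}0.png",im[:,:,::-1]); print(n,ctrl.camera_model(n))
E
```

```text
{'time_s': 0.0, 'qpos': array([ 1.26439720e+00,  3.00510089e-01,  1.52158805e+00,  1.84626504e-05,
        1.32066662e+00, -6.66240731e-02]), 'joint_vel': array([ 0.0006968 ,  0.00033714, -0.00124623,  0.00050976,  0.00055862,
        0.001173  ]), 'tau': array([ 2.36655571e-03, -5.31807518e+01, -3.52739561e+01,  7.09346076e-02,
        2.43303092e-02, -9.79320271e-05]), 'ee_pos': array([0.13054452, 0.53400184, 0.191562  ]), 'eef_rot': array([-3.14042435e+00, -9.58752719e-05,  2.90181297e+00]), 'force': array([ 0.30253014, -0.75245328,  0.26070169]), 'moment': array([-0.00900109,  0.00441764,  0.02501166]), 'grip_width': 0.09410277263257188} 0.022
scene {'fx': 399.7417757282664, 'fy': 399.7417757282664, 'cx': 276.90072421952414, 'cy': 210.9993302537424, 'k1': 0.031303791264447656, 'R': array([[-0.50500957,  0.86291501,  0.01852085],
       [ 0.65135419,  0.39510004, -0.64779138],
       [-0.56630649, -0.31507721, -0.76159261]]), 't': array([ 0.28839359, -0.31403822,  1.40798943])}
top {'fx': 500.167127126515, 'fy': 500.167127126515, 'cx': 281.2508245956905, 'cy': 208.67169907386932, 'k1': -0.18972575808483438, 'R': array([[ 0.02361741, -0.99961608, -0.01448842],
       [-0.99326655, -0.02181829, -0.11377843],
       [ 0.11341863,  0.01707802, -0.9934005 ]]), 't': array([-0.00330607,  0.55135785,  1.42362385])}
```

View pics/top0.png

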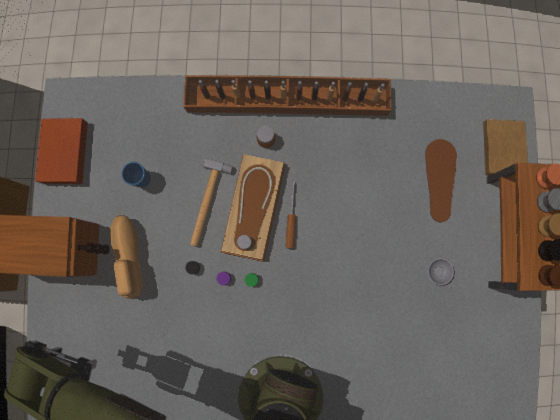

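View pics/scene0.png

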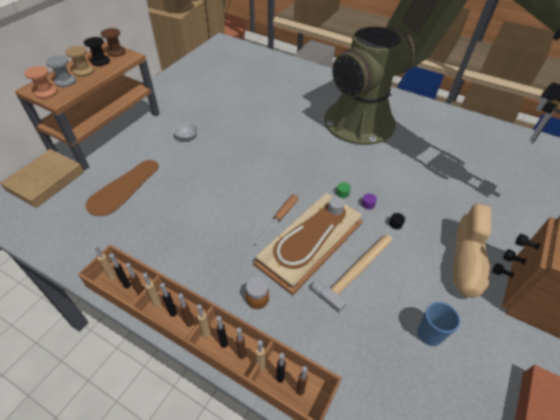

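The top picture shows the stand around (254,207), toe pointing up, and the U-shaped rib on it. The steel weight is at (245,242). The hammer lies left of the stand, the awl right, the jar at (265,136). Next I'll zoom in and segment the rib.

```bash
cat > h.py <<'E'
import numpy as np, cv2
def ray(m,uv):
    K=np.array([[m['fx'],0,m['cx']],[0,m['fy'],m['cy']],[0,0,1]])
    p=cv2.undistortPoints(np.array(uv,float).reshape(-1,1,2),K,np.array([m['k1'],0,0,0.]),).reshape(-1,2)
    # note: r-> 1+k1 r^2 is opencv model
    d=np.c_[p,np.ones(len(p))]@m['R']; c=-m['R'].T@m['t']; return c,d
def onz(m,uv,z):
    c,d=ray(m,uv); return c+d*((z-c[2])/d[:,2])[:,None]
def proj(m,X):
    K=np.array([[m['fx'],0,m['cx']],[0,m['fy'],m['cy']],[0,0,1]])
    return cv2.projectPoints(np.array(X,float),cv2.Rodrigues(m['R'])[0],m['t'],K,np.array([m['k1'],0,0,0.]))[0].reshape(-1,2)
E
python3 - <<'E'
import cv2
a=cv2.imread('pics/top0.png')[145:270,190:310]; cv2.imwrite('pics/topz.png',cv2.resize(a,None,fx=4.8,fy=4.8,interpolation=cv2.INTER_CUBIC))
a=cv2.imread('pics/scene0.png')[175:295,240:390]; cv2.imwrite('pics/scenez.png',cv2.resize(a,None,fx=5,fy=5,interpolation=cv2.INTER_CUBIC))
E
```

```text
(no output)
```

View pics/topz.png

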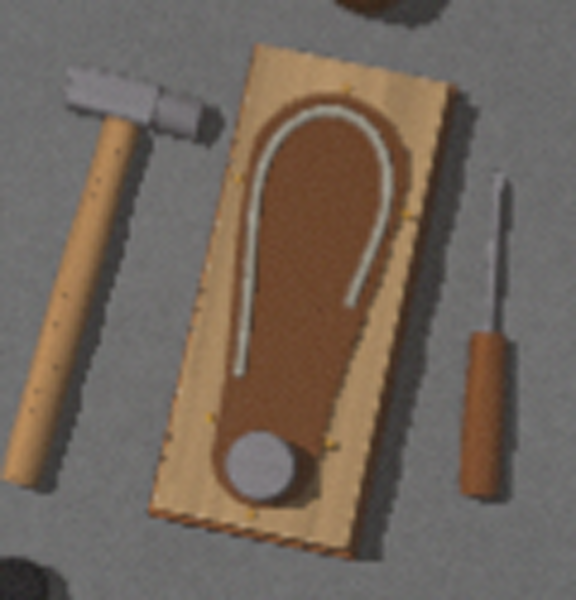

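View pics/scenez.png

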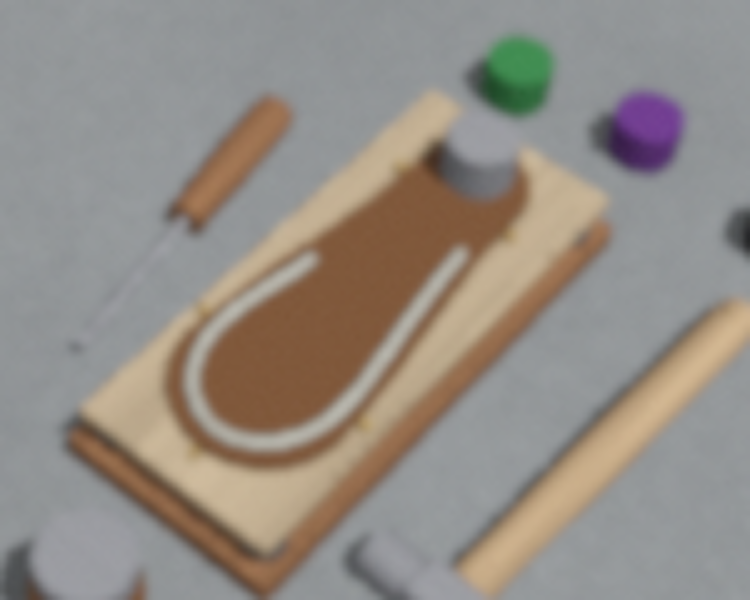

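Both zooms show the longer leg on the left (+y) side, ending at about top (240,222), and the shorter leg ending at about (263,208). I'll extract the centreline from each camera.

```bash
cat > rib.py <<'E'
import numpy as np, cv2
from h import *
def ribline(im,m,box,z=0.051,f=6,satmax=70,vmin=120):
    x0,y0,x1,y1=box
    a=cv2.resize(im[y0:y1,x0:x1],None,fx=f,fy=f,interpolation=cv2.INTER_CUBIC)
    hsv=cv2.cvtColor(a,cv2.COLOR_BGR2HSV)
    mk=((hsv[...,1]<satmax)&(hsv[...,2]>vmin)).astype(np.uint8)
    # insole-enclosed: keep components adjacent to brown
    n,l,s,c=cv2.connectedComponentsWithStats(mk)
    return a,mk,n,l,s,c
def center(mkc,x0,y0,f,m,z):
    cs=max(cv2.findContours(mkc,cv2.RETR_EXTERNAL,cv2.CHAIN_APPROX_NONE)[0],key=cv2.contourArea).reshape(-1,2).astype(float)
    uv=(cs+0.5)/f-0.5+[x0,y0]
    P=onz(m,uv,z)[:,:2]
    return uv,P
E
python3 - <<'E'
from station import ctrl
from rib import *
for n,box in [("top",(190,145,310,270)),("scene",(240,175,390,295))]:
    im=cv2.imread(f'pics/{n}0.png'); m=ctrl.camera_model(n)
    a,mk,N,l,s,c=ribline(im,m,box)
    for i in range(1,N):
        if s[i,4]>800: print(n,i,s[i],c[i]/6+box[:2])
    cv2.imwrite(f'pics/mk_{n}.png',mk*255)
E
```

```text
top 3 [  82   85  112   66 4177] [212.99577049 164.5381055 ]
top 9 [ 292  132  199  338 7045] [254.80960492 188.87191862]
top 44 [ 284  541   79   79 4686] [243.72282686 241.75423247]
scene 1 [     0      0    900    720 464053] [314.08865223 231.4611122 ]
scene 2 [  219   296   343   247 16838] [300.64027794 246.12138219]
```

```bash
cat >> rib.py <<'E'
from scipy.sparse import coo_matrix
from scipy.sparse.csgraph import dijkstra
from scipy.spatial import cKDTree
def line(P,start,step=0.004,link=None):
    # P: Nx2 world points filling the rib; geodesic from the point nearest start
    t=cKDTree(P); pr=t.query_pairs(link,output_type='ndarray')
    w=np.linalg.norm(P[pr[:,0]]-P[pr[:,1]],axis=1)
    g=coo_matrix((w,(pr[:,0],pr[:,1])),shape=(len(P),)*2).tocsr()
    i=np.argmin(np.linalg.norm(P-start,axis=1))
    d=dijkstra(g,directed=False,indices=i)
    i=np.nanargmax(np.where(np.isfinite(d),d,-1)); d2=dijkstra(g,directed=False,indices=i)
    j=np.argmax(np.where(np.isfinite(d2),d2,-1)); d=dijkstra(g,directed=False,indices=j)
    L=d[np.isfinite(d)].max(); k=(d/step).astype(float)
    C=[P[j]]
    for b in range(int(L/step)+1):
        s=(k>=b)&(k<b+1)
        if s.sum()>2: C.append(P[s].mean(0))
    C.append(P[i]); return np.array(C)
def smooth(C,n=None):
    from scipy.interpolate import splprep,splev
    tck,u=splprep(C.T,s=len(C)*(0.0006)**2)
    X=np.array(splev(np.linspace(0,1,2001),tck)).T
    s=np.r_[0,np.cumsum(np.linalg.norm(np.diff(X,axis=0),axis=1))]
    return X,s
def at(X,s,q): return np.c_[np.interp(q,s,X[:,0]),np.interp(q,s,X[:,1])]
E
python3 - <<'E'
from station import ctrl
from rib import *
R={}
for n,box,i in [("top",(190,145,310,270),9),("scene",(240,175,390,295),2)]:
    im=cv2.imread(f'pics/{n}0.png'); m=ctrl.camera_model(n)
    a,mk,N,l,s,c=ribline(im,m,box)
    ys,xs=np.where(l==i); uv=np.c_[xs,ys]
    uv=(uv+0.5)/6-0.5+np.array(box[:2])
    P=onz(m,uv,0.051)[:,:2]
    C=line(P,np.array([0.45,0.05]),link=0.0009)
    X,S=smooth(C); Q=at(X,S,np.linspace(0,S[-1],10)); R[n]=Q
    print(n,'len',S[-1],'\n',Q.round(4))
print(R['top']-R['scene'])
m=ctrl.camera_model('top')
print('weight top-cam',onz(m,[[243.72,241.75]],0.077))
E
```

```text
top len 0.325653882090036 
 [[0.5049 0.1296]
 [0.5409 0.1256]
 [0.577  0.1244]
 [0.6131 0.1223]
 [0.6475 0.1118]
 [0.6667 0.0826]
 [0.6527 0.0513]
 [0.6182 0.0425]
 [0.5833 0.0514]
 [0.5493 0.0636]]
scene len 0.32942317466060644 
 [[0.5063 0.1287]
 [0.5428 0.1262]
 [0.5794 0.1245]
 [0.6159 0.1226]
 [0.6507 0.1122]
 [0.6702 0.0826]
 [0.6553 0.0513]
 [0.6203 0.0427]
 [0.5851 0.052 ]
 [0.5507 0.0645]]
[[-1.35125764e-03  8.81892789e-04]
 [-1.92773685e-03 -6.34235023e-04]
 [-2.32539622e-03 -7.30415941e-05]
 [-2.76325045e-03 -3.21274731e-04]
 [-3.17394045e-03 -3.70244100e-04]
 [-3.43521615e-03  2.81422057e-05]
 [-2.56518393e-03 -6.19935309e-06]
 [-2.05759508e-03 -2.19439291e-04]
 [-1.72835944e-03 -6.03157700e-04]
 [-1.40421317e-03 -9.25208348e-04]]
weight top-cam [[0.45042345 0.11151995 0.077     ]]
```

Rib length comes out at 326 and 329 mm (324 expected) and the two cameras agree within about 3 mm. I'll shut the fingers, go over the stand and refine with the wrist camera.

```bash
python3 -m creep '{"xyz":[[-10,-6,-12],[-36,-22,-12],[-38,-23,-12],[-38,-23,-10],[-38,-23,-8]],"spin":[0,0,0,0,0]}' 0 20; python3 -m creep '{"xyz":[[-38,-23,0],[-38,-23,0],[-38,-23,0],[-38,-23,0],[-38,-23,0]],"spin":[0,0,0,0,0]}'
```

```text
time_s: 0.72
ee_pos: [0.2642, 0.4005, 0.2474]
eef_rot: [3.141, 0.001, 2.902]
force: [0.7, 0.3, -0.4]
grip_width: 0.0478
time_s: 1.35
ee_pos: [0.4212, 0.2434, 0.247]
eef_rot: [3.141, 0.001, 2.902]
force: [0.8, 0.6, 1.2]
grip_width: 0.0008
```

```bash
python3 -m creep '{"xyz":[[-38,-23,0],[-38,-23,0],[-36,-22,0],[-20,-13,0],[-4,-3,0]],"spin":[0,0,0,0,0]}'
python3 - <<'E'
from station import ctrl
import cv2,json,numpy as np
m=ctrl.camera_model("wrist"); im=ctrl.camera("wrist"); cv2.imwrite("pics/w1.png",im[:,:,::-1])
np.save('w1.npy',m,allow_pickle=True); print(m, ctrl.get_obs()['ee_pos'])
E
```

```text
time_s: 1.98
ee_pos: [0.5328, 0.1299, 0.2465]
eef_rot: [-3.142, 0.0, 2.9]
force: [0.2, 0.8, -0.0]
grip_width: 0.0009
{'fx': 289.09356664291386, 'fy': 289.09356664291386, 'cx': 283.33470044737993, 'cy': 214.2657441836562, 'k1': -0.04287982591186244, 'R': array([[ 0.23933467,  0.97093649, -0.0011204 ],
       [ 0.94462796, -0.23258254,  0.23148084],
       [ 0.22449261, -0.05645975, -0.97283882]]), 't': array([-0.25403703, -0.50929589,  0.32947442])} [0.5326052  0.13033627 0.24643236]
```

View pics/w1.png

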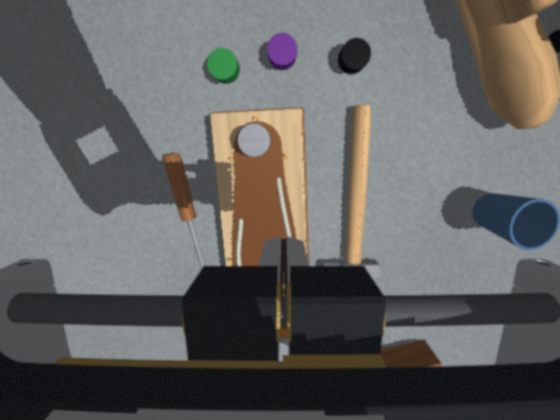

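The wrist view shows the leg ends at (279,180) (long leg, clear of the weight at (254,140)) and (240,222) (short leg). The toe is hidden by the hand. I'll move forward to see the whole rib.

```bash
python3 -m creep '{"xyz":[[-30,2,0],[-36,2,0],[-36,2,0],[-25,1,0],[0,0,0]],"spin":[0,0,0,0,0]}'
python3 - <<'E'
from station import ctrl
import cv2,json,numpy as np
m=ctrl.camera_model("wrist"); im=ctrl.camera("wrist"); cv2.imwrite("pics/w2.png",im[:,:,::-1])
np.save('w2.npy',m,allow_pickle=True); print(ctrl.get_obs()['ee_pos'])
E
```

```text
time_s: 2.65
ee_pos: [0.6576, 0.1084, 0.2457]
eef_rot: [-3.141, -0.001, 2.902]
force: [0.3, 0.2, 0.2]
grip_width: 0.0003
[0.65694595 0.10861132 0.24598677]
```

View pics/w2.png

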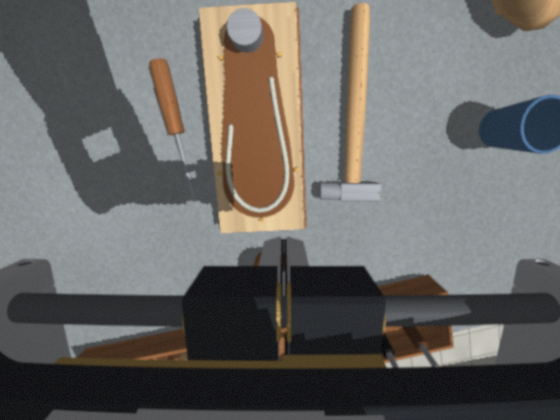

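The whole rib is visible at (225–292, 78–215). I'll measure it here.

Run:
```python
from station import ctrl
from rib import *
im=cv2.imread('pics/w2.png'); m=np.load('w2.npy',allow_pickle=True).item()
box=(212,60,304,225)
a,mk,N,l,s,c=ribline(im,m,box,satmax=90,vmin=110)
for i in range(1,N):
    if s[i,4]>800: print(i,s[i])
cv2.imwrite('pics/mkw.png',np.hstack([cv2.resize(mk*255,None,fx=.6,fy=.6)]))
i=max(range(1,N),key=lambda i:s[i,4]*(s[i,2]>300))
ys,xs=np.where(l==i); uv=(np.c_[xs,ys]+.5)/6-.5+np.array(box[:2])
P=onz(m,uv,.051)[:,:2]
C=line(P,np.array([.45,.05]),link=.0009)
X,S=smooth(C); np.save('ribw.npy',X)
print(S[-1]); print(at(X,S,np.linspace(0,S[-1],10)).round(4))
print('weight',onz(m,[[244,25]],.077))
```

```text
1 [     0      0    549    990 149810]
2 [ 529    0   23  580 7520]
4 [  119    97   349   822 39795]
7 [  80  383   52  245 8606]
0.5033495233525297
[[0.4717 0.0716]
 [0.5249 0.0544]
 [0.5782 0.0373]
 [0.6328 0.0268]
 [0.6776 0.0455]
 [0.6858 0.1001]
 [0.6495 0.1313]
 [0.5947 0.1402]
 [0.5392 0.147 ]
 [0.4894 0.1419]]
weight [[0.45189954 0.11336403 0.077     ]]
```

View pics/mkw.png

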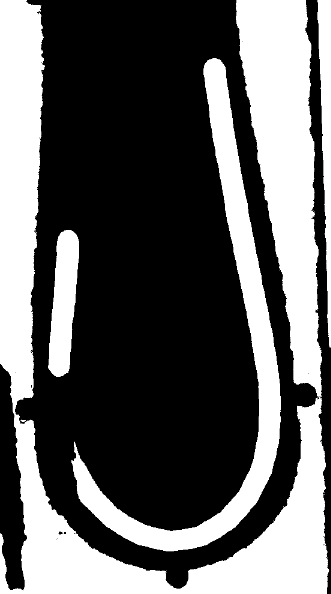

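The mask leaked into the plate and lost a shadowed piece of the rib. I'll tighten saturation and relax brightness.

Run:
```python
from station import ctrl
from rib import *
im=cv2.imread('pics/w2.png'); m=np.load('w2.npy',allow_pickle=True).item()
hsv=cv2.cvtColor(im,cv2.COLOR_BGR2HSV)
for p in [(273,90),(288,170),(260,210),(230,150),(230,175),(232,188),(236,197),(250,120),(213,150)]: print(p,hsv[p[1],p[0]])
box=(212,60,304,225)
for sm,vm in [(60,60),(75,60),(90,60)]:
    a,mk,N,l,s,c=ribline(im,m,box,satmax=sm,vmin=vm)
    i=max(range(1,N),key=lambda i:s[i,4]*(300<s[i,2]<450)); print(sm,s[i])
    ys,xs=np.where(l==i); uv=(np.c_[xs,ys]+.5)/6-.5+np.array(box[:2])
    P=onz(m,uv,.051)[:,:2]
    C=line(P,np.array([.45,.05]),link=.0009)
    X,S=smooth(C); np.save('ribw.npy',X)
    print(S[-1]); print(at(X,S,np.linspace(0,S[-1],10)).round(4).tolist())
    cv2.imwrite(f'pics/mkw{sm}.png',cv2.resize((l==i).astype(np.uint8)*255,None,fx=.6,fy=.6))
```

```text
(273, 90) [ 34  17 205]
(288, 170) [ 22  29 194]
(260, 210) [ 32  18 201]
(230, 150) [ 24  25 191]
(230, 175) [27 26 97]
(232, 188) [ 33  20 112]
(236, 197) [ 34  19 206]
(250, 120) [ 12 144 138]
(213, 150) [ 17  84 215]
60 [   81   100   384   816 44561]
0.3254507705211708
[[0.5057, 0.1298], [0.5416, 0.1262], [0.5778, 0.1248], [0.6138, 0.1228], [0.6482, 0.1123], [0.6672, 0.083], [0.6528, 0.0518], [0.6183, 0.0433], [0.5835, 0.0527], [0.5496, 0.065]]
75 [   80    99   386   819 49321]
0.32556969116997486
[[0.5054, 0.1295], [0.5414, 0.1263], [0.5776, 0.1247], [0.6137, 0.1229], [0.648, 0.1124], [0.6673, 0.0831], [0.6527, 0.0521], [0.6183, 0.0432], [0.5836, 0.0526], [0.5497, 0.0651]]
90 [   78    97   390   822 54014]
0.3264345855950127
[[0.5051, 0.1297], [0.5412, 0.1263], [0.5775, 0.1247], [0.6137, 0.1229], [0.6481, 0.1124], [0.6673, 0.083], [0.6525, 0.0519], [0.618, 0.0431], [0.5832, 0.0528], [0.5492, 0.0653]]
```

The wrist measurement gives 325 mm and matches the top camera within 1 mm, so I'll use it. Next is to go above rib0 and descend.

```bash
python3 -m creep '{"xyz":[[35,-4,10],[40,-4,20],[40,-4,25],[30,-3,30],[7,-1,30]],"spin":[0,0,0,0,0]}'; python3 -m creep '{"xyz":[[0,0,20],[0,0,15],[0,0,0],[0,0,0]],"spin":[0,0,0,0]}'; python3 -c "
from station import ctrl
o=ctrl.get_obs();print(o['ee_pos'],o['force'],o['eef_rot'])"
```

```text
time_s: 3.32
ee_pos: [0.5036, 0.1294, 0.1315]
eef_rot: [3.141, 0.001, 2.903]
force: [1.0, 0.5, 0.1]
grip_width: 0.0002
time_s: 3.82
ee_pos: [0.5063, 0.1287, 0.097]
eef_rot: [3.141, 0.001, 2.902]
force: [-0.3, -0.4, 0.4]
grip_width: 0.0004
[0.50626344 0.12865162 0.09701293] [-0.31786493 -0.35636407  0.42508091] [3.14110693e+00 1.08364480e-03 2.90193951e+00]
```

```bash
python3 -m creep '{"xyz":[[0,1,12],[0,0,8],[0,0,1.5],[0,0,0],[0,0,0]],"spin":[0,0,0,0,0]}'; python3 -m creep '{"xyz":[[0,0,1],[0,0,0],[0,0,0]],"spin":[0,0,0]}';python3 -m creep '{"xyz":[[0,0,1],[0,0,0],[0,0,0]],"spin":[0,0,0]}'
```

```text
time_s: 4.45
ee_pos: [0.5064, 0.1295, 0.0749]
eef_rot: [3.141, 0.0, 2.902]
force: [-0.1, 0.3, 0.0]
grip_width: 0.0006
time_s: 4.82
ee_pos: [0.5062, 0.1295, 0.0737]
eef_rot: [3.142, 0.0, 2.902]
force: [0.3, -0.7, 0.7]
grip_width: 0.0007
time_s: 5.2
ee_pos: [0.5062, 0.1294, 0.0726]
eef_rot: [-3.142, -0.0, 2.902]
force: [-0.4, -0.6, 1.1]
grip_width: 0.0004
```

```bash
python3 -m creep '{"xyz":[[0,0,1],[0,0,0],[0,0,0]],"spin":[0,0,0]}';python3 -m creep '{"xyz":[[0,0,1],[0,0,0],[0,0,0]],"spin":[0,0,0]}'
python3 - <<'E'
import numpy as np
from rib import *
X=np.load('ribw.npy'); s=np.r_[0,np.cumsum(np.linalg.norm(np.diff(X,axis=0),axis=1))]
y=2.902; Rt=np.array([[np.cos(y),np.sin(y)],[np.sin(y),-np.cos(y)]])
q=np.linspace(0,s[-1],51); Q=at(X,s,q); Q[:,0]+=.0005
D=(np.diff(Q,axis=0)@Rt.T)*1000
for i in range(0,50,5): print(i, '; '.join('%.1f,%.1f'%tuple(d) for d in D[i:i+5]), ' end',Q[i+5].round(4))
E
```

```text
time_s: 5.58
ee_pos: [0.5062, 0.1295, 0.0716]
eef_rot: [-3.142, -0.0, 2.902]
force: [-0.0, 0.6, 0.3]
grip_width: 0.0004
time_s: 5.95
ee_pos: [0.5062, 0.1294, 0.0706]
eef_rot: [-3.142, -0.0, 2.902]
force: [0.6, -0.2, -0.2]
grip_width: 0.0002
0 -6.5,0.8; -6.5,0.9; -6.5,0.9; -6.5,1.0; -6.4,1.1  end [0.5381 0.1266]
5 -6.4,1.1; -6.4,1.2; -6.4,1.2; -6.4,1.3; -6.4,1.3  end [0.5707 0.125 ]
10 -6.4,1.4; -6.4,1.4; -6.4,1.4; -6.4,1.3; -6.4,1.2  end [0.6033 0.1239]
15 -6.4,1.1; -6.5,0.8; -6.5,0.6; -6.5,0.2; -6.5,-0.3  end [0.6354 0.1185]
20 -6.5,-0.8; -6.3,-1.5; -6.1,-2.3; -5.7,-3.2; -5.1,-4.0  end [0.6614 0.0998]
25 -4.4,-4.8; -3.6,-5.4; -2.6,-6.0; -1.4,-6.4; -0.1,-6.5  end [0.6663 0.0687]
30 1.2,-6.4; 2.6,-6.0; 3.7,-5.4; 4.5,-4.7; 5.1,-4.1  end [0.6434 0.0469]
35 5.6,-3.4; 5.9,-2.8; 6.2,-2.1; 6.4,-1.4; 6.5,-0.8  end [0.6113 0.044 ]
40 6.5,-0.2; 6.5,0.3; 6.5,0.6; 6.5,0.8; 6.5,1.0  end [0.5803 0.0542]
45 6.4,1.0; 6.5,1.0; 6.5,0.8; 6.5,0.6; 6.5,0.2  end [0.5497 0.0653]
```

No contact yet at tip height 48.6 mm. I'll look before going lower.

Run:
```python
from station import ctrl
import cv2,numpy as np
m=ctrl.camera_model("wrist"); im=ctrl.camera("wrist")[:,:,::-1]; s=ctrl.camera("scene")[:,:,::-1]
cv2.imwrite("pics/w3.png",im)
cv2.imwrite("pics/s3.png",cv2.resize(s[160:300,240:390],None,fx=5,fy=4.2,interpolation=cv2.INTER_CUBIC))
```

```text
(no output)
```

View pics/w3.png

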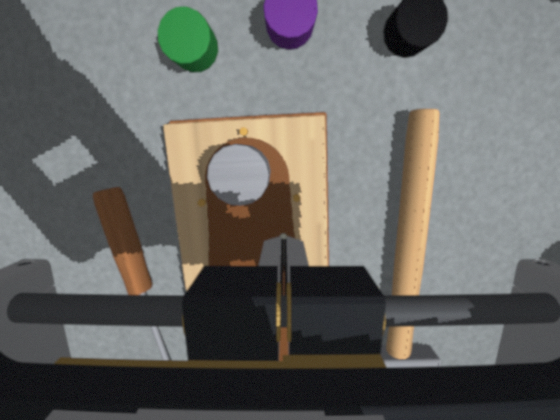

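View pics/s3.png

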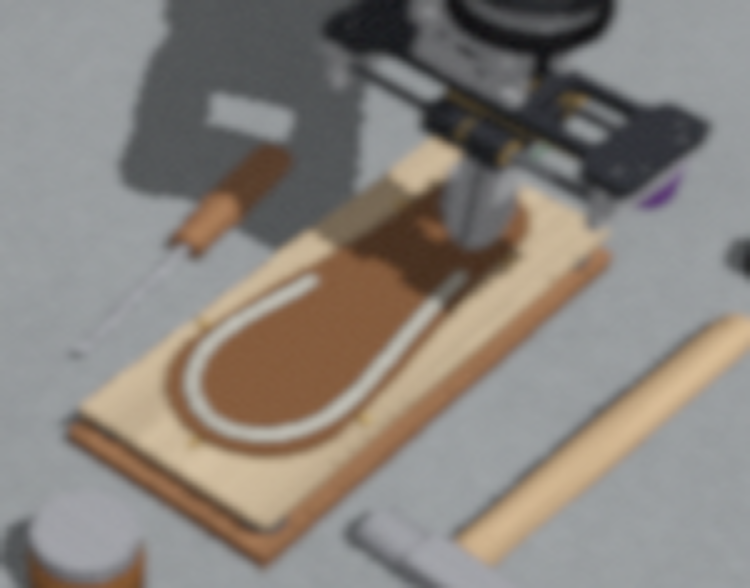

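In the scene picture the fingertip is at about px (334,218) and the rib end at (332,225). The tip looks short of the rib's end. I'll compare projections.

Run:
```python
from station import ctrl
from h import *
m=ctrl.camera_model("scene")
for X in [(.5062,.1294,.0486),(.5062,.1294,.06),(.5057,.1298,.051)]: print(X,proj(m,[X]))
print(onz(m,[[334,218.3],[332.3,225.5]],.0486))
w=np.load('w2.npy',allow_pickle=True).item(); c=-w['R'].T@w['t']; print('wcam',c,c-[.657,.1086,.246])
w=ctrl.camera_model("wrist");print(proj(w,[(.5062,.1294,.0486),(.5062,.1294,.0706)]))
```

```text
(0.5062, 0.1294, 0.0486) [[332.60285989 224.53802687]]
(0.5062, 0.1294, 0.06) [[333.15173658 221.79718266]]
(0.5057, 0.1298, 0.051) [[332.938933  223.8985429]]
[[0.4851354  0.12357239 0.0486    ]
 [0.50951791 0.13008988 0.0486    ]]
wcam [0.59281315 0.12512568 0.43733835] [-0.06418685  0.01652568  0.19133835]
[[282.41056891 234.62227157]
 [282.27956001 244.05698483]]
```

Run:
```python
from station import ctrl
import cv2
s=ctrl.camera("scene")[:,:,::-1]; cv2.imwrite("pics/s4.png",s)
a=cv2.resize(s[190:240,300:366],None,fx=12,fy=12,interpolation=cv2.INTER_NEAREST); a=cv2.convertScaleAbs(a,alpha=1.5,beta=20);cv2.imwrite("pics/s4z.png",a)
t=ctrl.camera("top")[:,:,::-1]; a=cv2.resize(t[170:250,200:300],None,fx=7,fy=7,interpolation=cv2.INTER_NEAREST);cv2.imwrite("pics/t4z.png",a)
```

```text
(no output)
```

View pics/s4z.png

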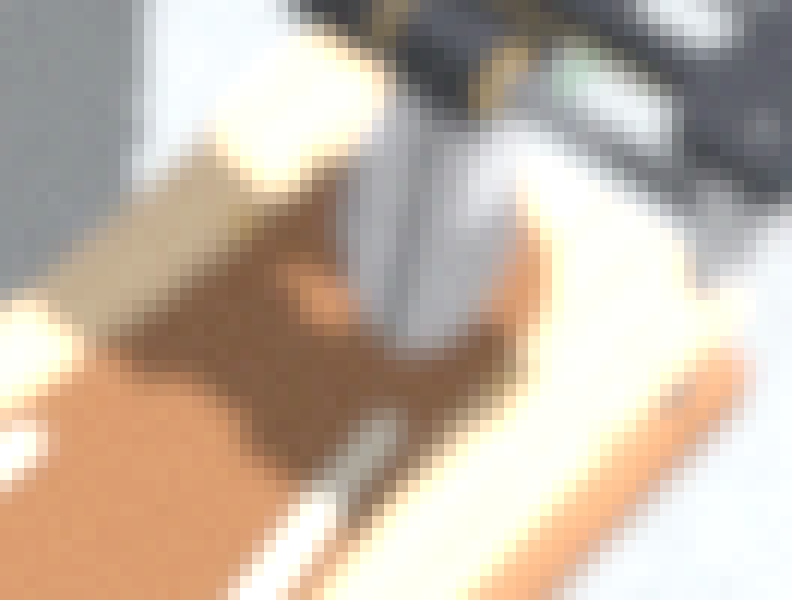

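View pics/t4z.png

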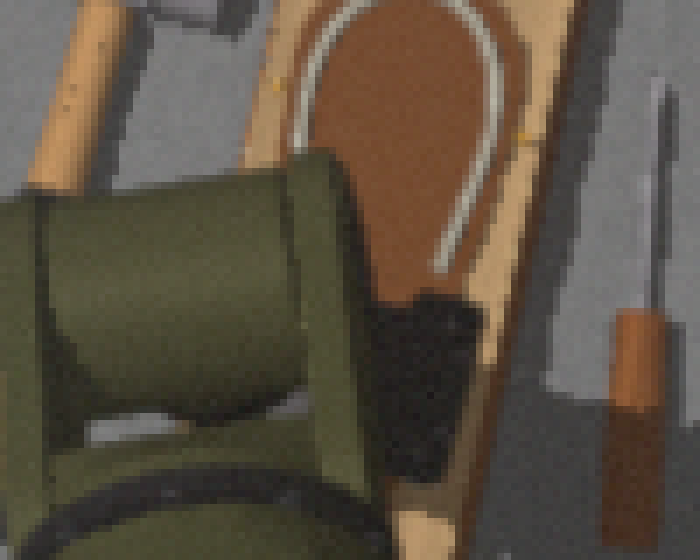

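The fingertips taper to a small blunt tip, seen at scene px (334.6,219), about 5 px above where a 22 mm reach would put it. I'll triangulate it with the wrist view.

Run:
```python
from station import ctrl
from h import *
w=ctrl.camera_model("wrist"); m=ctrl.camera_model("scene")
im=cv2.imread('pics/w3.png'); a=cv2.resize(im[215:285,245:325],None,fx=9,fy=8.5,interpolation=cv2.INTER_NEAREST); cv2.imwrite('pics/w3z.png',cv2.convertScaleAbs(a,alpha=1.8,beta=20))
for r in (232,235,238):
  for sr in (219.2,221):
    c1,d1=ray(w,[[283.5,r]]); c2,d2=ray(m,[[334.6,sr]])
    A=np.c_[d1[0],-d2[0]]; k=np.linalg.lstsq(A,c2-c1,rcond=None)[0]
    print(r,sr,(c1+k[0]*d1[0]).round(4),(c2+k[1]*d2[0]).round(4))
```

```text
232 219.2 [0.4997 0.1319 0.0643] [0.5    0.13   0.0645]
232 221 [0.5012 0.1315 0.0592] [0.5012 0.1313 0.0593]
235 219.2 [0.5013 0.1315 0.0662] [0.5015 0.1304 0.0663]
235 221 [0.5028 0.1311 0.0612] [0.5027 0.1318 0.0611]
238 219.2 [0.5029 0.1311 0.0681] [0.5029 0.1308 0.0681]
238 221 [0.5044 0.1307 0.0632] [0.5042 0.1322 0.063 ]
```

View pics/w3z.png

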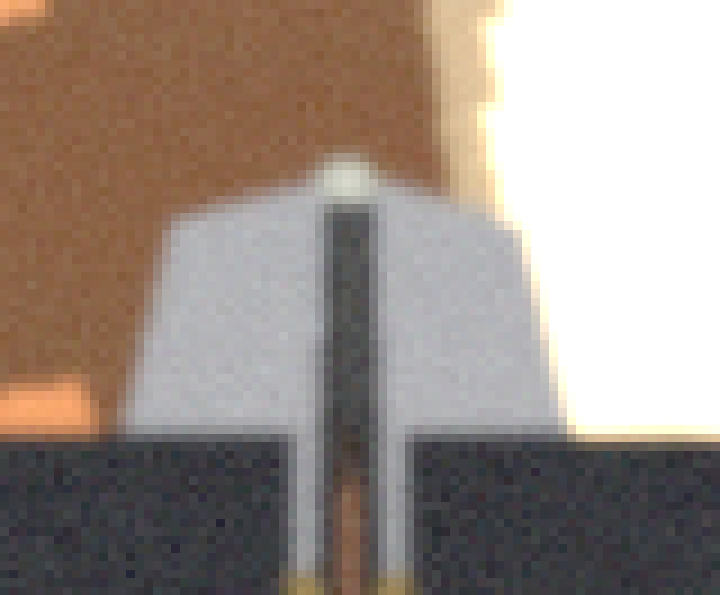

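The rib end shows at about (284,235.6), just past the finger gap, so laterally I'm over it. The tip sits roughly 10 mm higher than the nominal reach suggests. I'll keep descending in small steps, going by the force reading.

```bash
python3 -m creep '{"xyz":[[0,0,1.5],[0,0,0.5],[0,0,0]],"spin":[0,0,0]}';python3 - <<'E'
from station import ctrl
print(ctrl.get_obs()['force'],ctrl.get_obs()['ee_pos'])
from h import *
w=ctrl.camera_model("wrist"); print(onz(w,[[283.8,235.6]],.051))
E
```

```text
time_s: 6.52
ee_pos: [0.5062, 0.1295, 0.0686]
eef_rot: [-3.142, -0.0, 2.902]
force: [-0.2, 0.1, -0.6]
grip_width: 0.0005
[-0.19285951  0.12584615 -0.61953702] [0.50619756 0.12945793 0.06859329]
[[0.50579463 0.13058218 0.051     ]]
```

```bash
python3 -m creep '{"xyz":[[0,0,1.5],[0,0,0.5],[0,0,0]],"spin":[0,0,0]}'
```

```text
time_s: 6.9
ee_pos: [0.5062, 0.1294, 0.0666]
eef_rot: [-3.142, -0.0, 2.902]
force: [-0.2, -1.0, -0.1]
grip_width: 0.0003
```

```bash
python3 -m creep '{"xyz":[[0,0,1],[0,0,0.5],[0,0,0]],"spin":[0,0,0]}';python3 - <<'E'
from station import ctrl
import cv2
s=ctrl.camera("scene")[:,:,::-1]; w=ctrl.camera("wrist")[:,:,::-1]
a=cv2.resize(s[195:240,310:360],None,fx=8,fy=8,interpolation=cv2.INTER_CUBIC); b=cv2.resize(w[205:265,250:320],None,fx=5.7,fy=6,interpolation=cv2.INTER_CUBIC)
import numpy as np
cv2.imwrite("pics/c5.png",cv2.convertScaleAbs(np.hstack([a,b[:360,:399]]),alpha=1.5,beta=20))
E
```

```text
time_s: 7.28
ee_pos: [0.5062, 0.1295, 0.0651]
eef_rot: [-3.142, -0.0, 2.902]
force: [-0.5, -0.1, 0.3]
grip_width: 0.0004
```

View pics/c5.png

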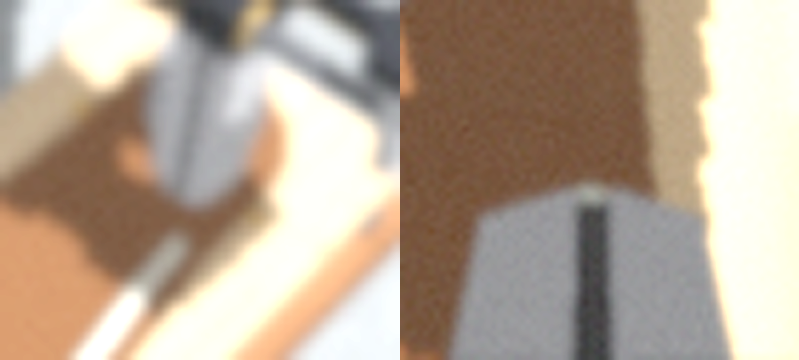

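The tip is still visibly above the rib, by about 10 mm or more. Continuing down, guarded.

```bash
python3 -m creep '{"xyz":[[0,0,1.5],[0,0,1.5],[0,0,0]],"spin":[0,0,0]}'
```

```text
time_s: 7.75
ee_pos: [0.5062, 0.1294, 0.062]
eef_rot: [-3.141, -0.0, 2.902]
force: [-0.3, 0.7, 0.1]
grip_width: 0.0003
```

```bash
python3 -m creep '{"xyz":[[0,0,1.5],[0,0,1.5],[0,0,0]],"spin":[0,0,0]}'
```

```text
time_s: 8.12
ee_pos: [0.5062, 0.1294, 0.059]
eef_rot: [-3.141, -0.0, 2.902]
force: [-1.0, 0.1, -0.6]
grip_width: 0.0003
```

```bash
python3 -m creep '{"xyz":[[0,0,1],[0,0,0.5],[0,0,0]],"spin":[0,0,0]}'
```

```text
time_s: 8.5
ee_pos: [0.5062, 0.1295, 0.0576]
eef_rot: [3.142, -0.0, 2.902]
force: [-0.1, 0.1, 0.9]
grip_width: 0.0006
```

```bash
cat > look.py <<'E'
from station import ctrl
import cv2,sys,numpy as np
s=ctrl.camera("scene")[:,:,::-1]; w=ctrl.camera("wrist")[:,:,::-1]
cv2.imwrite(f"pics/s_{sys.argv[1]}.png",s); cv2.imwrite(f"pics/w_{sys.argv[1]}.png",w)
a=cv2.resize(s[195:240,310:360],None,fx=8,fy=8,interpolation=cv2.INTER_CUBIC); b=cv2.resize(w[205:265,250:320],None,fx=5.7,fy=6,interpolation=cv2.INTER_CUBIC)
cv2.imwrite(f"pics/c_{sys.argv[1]}.png",cv2.convertScaleAbs(np.hstack([a,b]),alpha=1.5,beta=20))
o=ctrl.get_obs(); print(o['tau'].round(2),o['force'].round(2),o['moment'].round(3))
E
python3 look.py a
```

```text
[-0.000e+00 -5.300e+01 -2.978e+01  1.000e-02  7.000e-02  0.000e+00] [-0.68 -0.61 -0.26] [ 0.013  0.017 -0.07 ]
```

View pics/c_a.png

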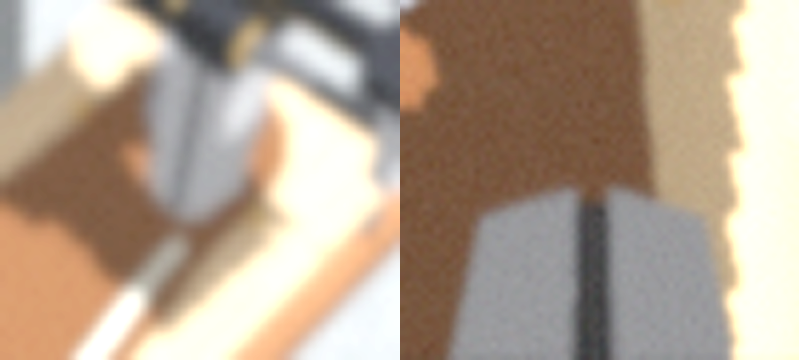

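The tip is at scene row ~222.7 against the rib end at ~224.4, so it is closing in. Continuing.

```bash
python3 -m creep '{"xyz":[[0,0,1],[0,0,0.5],[0,0,0]],"spin":[0,0,0]}'
```

```text
time_s: 8.98
ee_pos: [0.5062, 0.1295, 0.0561]
eef_rot: [-3.142, -0.0, 2.902]
force: [-0.1, -0.6, 0.1]
grip_width: 0.0006
```

```bash
python3 -m creep '{"xyz":[[0,0,1],[0,0,0.5],[0,0,0]],"spin":[0,0,0]}'
```

```text
time_s: 9.35
ee_pos: [0.5062, 0.1295, 0.0546]
eef_rot: [-3.142, -0.0, 2.902]
force: [-0.1, 0.3, 0.6]
grip_width: 0.0003
```

```bash
python3 -m creep '{"xyz":[[0,0,1],[0,0,0.5],[0,0,0]],"spin":[0,0,0]}'
```

```text
time_s: 9.72
ee_pos: [0.5062, 0.1294, 0.0531]
eef_rot: [-3.142, -0.0, 2.902]
force: [0.6, 0.3, -0.6]
grip_width: 0.0004
```

```bash
python3 look.py b
```

```text
[ 0.000e+00 -5.316e+01 -2.956e+01  1.000e-02  7.000e-02  0.000e+00] [-0.41  0.18 -0.21] [ 0.036 -0.017 -0.017]
```

View pics/c_b.png

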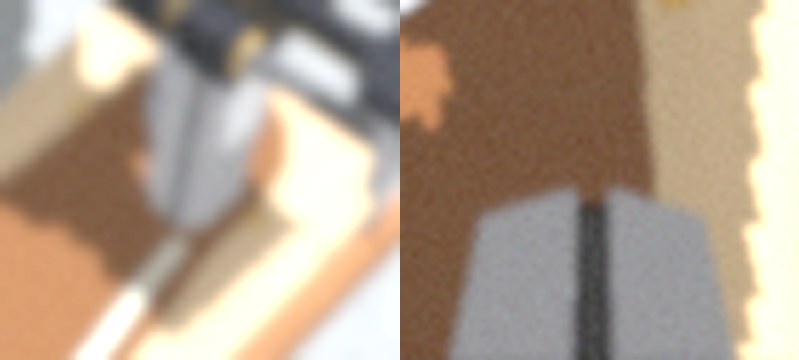

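The tip now visually meets the rib end at scene (332.5,224). I'll nudge 1.5 mm toward the toe and keep feeling down.

```bash
python3 -m creep '{"xyz":[[-1.5,0.3,1],[0,0,0],[0,0,0]],"spin":[0,0,0]}'
```

```text
time_s: 10.2
ee_pos: [0.5078, 0.1294, 0.0521]
eef_rot: [-3.142, 0.0, 2.902]
force: [0.4, -0.6, 0.2]
grip_width: 0.0006
```

```bash
python3 -m creep '{"xyz":[[0,0,1],[0,0,0],[0,0,0]],"spin":[0,0,0]}'
```

```text
time_s: 10.58
ee_pos: [0.5077, 0.1294, 0.0511]
eef_rot: [3.142, -0.0, 2.902]
force: [-0.8, -0.3, -0.1]
grip_width: 0.0003
```

```bash
python3 -m creep '{"xyz":[[0,0,1],[0,0,0],[0,0,0]],"spin":[0,0,0]}'
```

```text
time_s: 10.95
ee_pos: [0.5077, 0.1294, 0.0501]
eef_rot: [-3.142, -0.0, 2.902]
force: [0.5, -0.4, -0.1]
grip_width: 0.0004
```

```bash
python3 look.py c
```

```text
[-0.000e+00 -5.347e+01 -2.946e+01  1.000e-02  7.000e-02  0.000e+00] [-0.61 -0.45 -0.29] [0.037 0.047 0.034]
```

View pics/c_c.png

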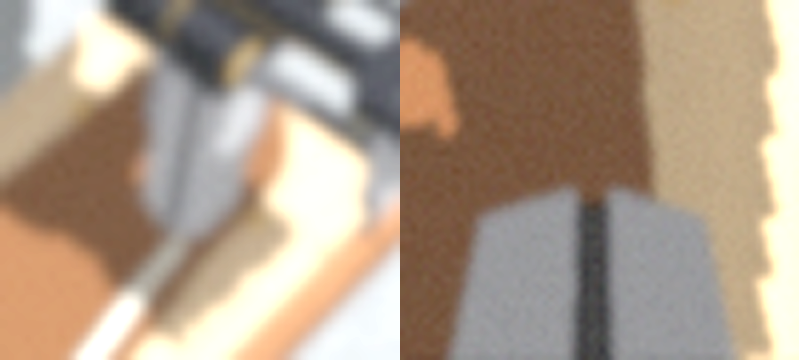

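View pics/w_c.png

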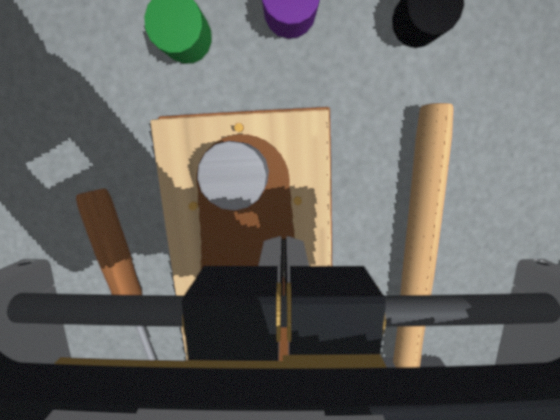

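The tip still looks clear of the rib and the force reading is zero, so I'll keep feeling down.

```bash
python3 -m creep '{"xyz":[[0,0,1],[0,0,0],[0,0,0]],"spin":[0,0,0]}'
```

```text
time_s: 11.42
ee_pos: [0.5078, 0.1294, 0.0492]
eef_rot: [3.142, 0.0, 2.902]
force: [0.1, 0.1, 0.2]
grip_width: 0.0006
```

```bash
python3 -m creep '{"xyz":[[0,0,1],[0,0,0],[0,0,0]],"spin":[0,0,0]}'
```

```text
time_s: 11.8
ee_pos: [0.5078, 0.1294, 0.0481]
eef_rot: [-3.142, -0.0, 2.902]
force: [0.8, 0.3, 0.4]
grip_width: 0.0004
```

```bash
python3 -m creep '{"xyz":[[0,0,1],[0,0,0],[0,0,0]],"spin":[0,0,0]}'
```

```text
time_s: 12.18
ee_pos: [0.5078, 0.1294, 0.0471]
eef_rot: [-3.142, -0.0, 2.902]
force: [-0.3, 0.6, -0.0]
grip_width: 0.001
```

View again.

```bash
python3 look.py d
python3 - <<'E'
import cv2,numpy as np
a=cv2.imread('pics/s_d.png')[180:270,270:370]; cv2.imwrite('pics/sd_z.png',cv2.convertScaleAbs(cv2.resize(a,None,fx=6.5,fy=6.5,interpolation=cv2.INTER_CUBIC),alpha=1.5,beta=15))
E
```

```text
[-0.000e+00 -5.357e+01 -2.931e+01  1.000e-02  7.000e-02 -0.000e+00] [ 0.92 -0.3  -0.91] [ 0.012  0.024 -0.032]
```

View pics/sd_z.png

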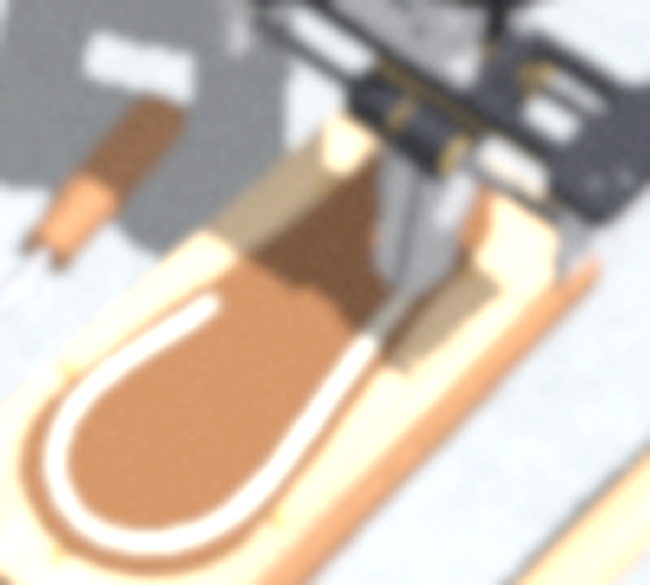

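The tip at about scene (331.5,226) now occludes the rib end, so contact should be very near.

```bash
python3 -m creep '{"xyz":[[0,0,1],[0,0,0]],"spin":[0,0]}'
```

```text
time_s: 12.52
ee_pos: [0.5077, 0.1294, 0.0461]
eef_rot: [-3.142, -0.0, 2.902]
force: [0.1, 0.1, 0.2]
grip_width: 0.0006
```

```bash
python3 -m creep '{"xyz":[[0,0,1],[0,0,0]],"spin":[0,0]}'
```

```text
time_s: 12.78
ee_pos: [0.5077, 0.1294, 0.0451]
eef_rot: [-3.142, -0.0, 2.902]
force: [0.6, 0.1, 0.0]
grip_width: 0.0002
```

```bash
python3 -m creep '{"xyz":[[0,0,1],[0,0,0]],"spin":[0,0]}'
```

```text
time_s: 13.02
ee_pos: [0.5077, 0.1294, 0.044]
eef_rot: [-3.142, -0.0, 2.902]
force: [-0.7, -0.2, 0.8]
grip_width: 0.0008
```

```bash
python3 -m creep '{"xyz":[[0,0,1],[0,0,0]],"spin":[0,0]}'
```

```text
time_s: 13.28
ee_pos: [0.5077, 0.1294, 0.043]
eef_rot: [-3.142, -0.0, 2.902]
force: [-0.3, -0.6, -0.2]
grip_width: 0.0001
```

```bash
python3 -m creep '{"xyz":[[0,0,1],[0,0,0]],"spin":[0,0]}'; python3 look.py e
```

```text
time_s: 13.52
ee_pos: [0.5077, 0.1294, 0.0421]
eef_rot: [-3.142, -0.0, 2.902]
force: [0.2, -1.0, 0.5]
grip_width: 0.0006
[ 0.000e+00 -5.372e+01 -2.904e+01  1.000e-02  7.000e-02 -0.000e+00] [ 0.26 -0.25  0.95] [ 0.031 -0.007 -0.012]
```

View pics/c_e.png

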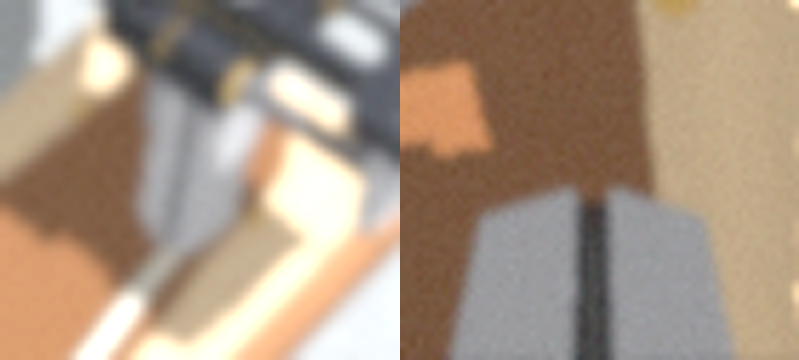

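Run:
```python
import cv2,numpy as np
L=[cv2.resize(cv2.imread(f'pics/{n}.png')[205:235,318:346],None,fx=14,fy=18,interpolation=cv2.INTER_NEAREST)[:, :392] for n in ('s_a','s_e')]
cv2.imwrite('pics/cmp.png',cv2.convertScaleAbs(np.hstack(L),alpha=1.6,beta=20))
```

```text
(no output)
```

View pics/cmp.png

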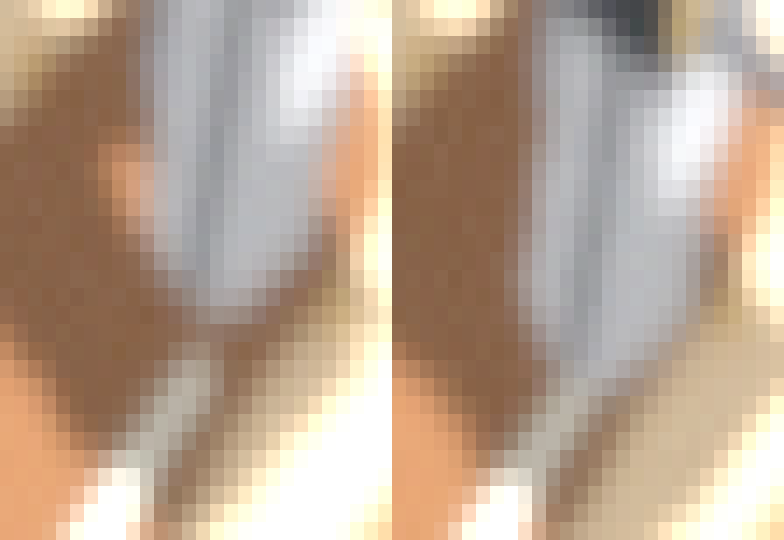

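View pics/s_e.png

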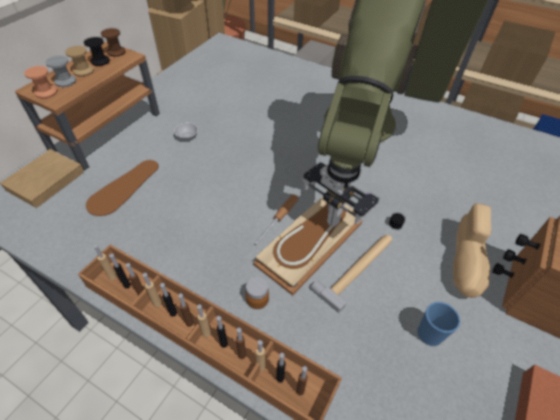

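```bash
python3 -m creep '{"xyz":[[0,0,1],[0,0,0]],"spin":[0,0]}'
```

```text
time_s: 13.88
ee_pos: [0.5077, 0.1294, 0.0411]
eef_rot: [-3.142, -0.0, 2.902]
force: [-0.5, -0.1, -0.6]
grip_width: 0.0009
```

```bash
python3 -m creep '{"xyz":[[0,0,1],[0,0,0]],"spin":[0,0]}'
```

```text
time_s: 14.12
ee_pos: [0.5077, 0.1294, 0.0401]
eef_rot: [-3.142, -0.0, 2.902]
force: [1.1, -0.5, -0.2]
grip_width: 0.0004
```

```bash
python3 -m creep '{"xyz":[[0,0,1],[0,0,0]],"spin":[0,0]}'; python3 look.py f
```

```text
time_s: 14.38
ee_pos: [0.5077, 0.1294, 0.0391]
eef_rot: [-3.142, -0.0, 2.902]
force: [0.0, 0.4, -0.3]
grip_width: 0.0006
[-0.000e+00 -5.382e+01 -2.889e+01  1.000e-02  7.000e-02 -0.000e+00] [-0.44 -0.05  0.52] [ 0.006 -0.022  0.009]
```

Run:
```python
import cv2,numpy as np
L=[cv2.resize(cv2.imread(f'pics/{n}.png')[205:235,318:346],None,fx=14,fy=18,interpolation=cv2.INTER_NEAREST)[:, :392] for n in ('s_e','s_f')]
cv2.imwrite('pics/cmp2.png',cv2.convertScaleAbs(np.hstack(L),alpha=1.6,beta=20))
```

```text
(no output)
```

View pics/cmp2.png

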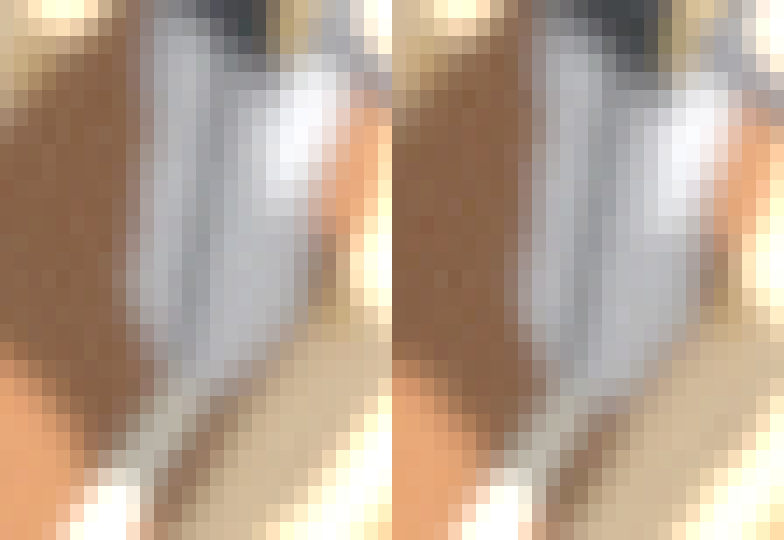

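View pics/w_f.png

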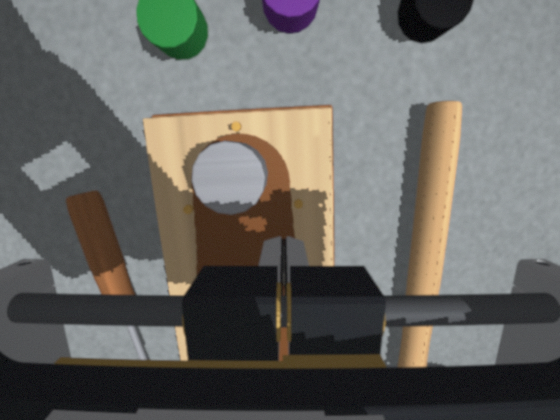

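Allowing for the tip's near corner, both views put the tip about 10 mm above the reported TCP, at z ≈ 0.05. Contact is imminent.

```bash
python3 -m creep '{"xyz":[[0,0,1],[0,0,0]],"spin":[0,0]}'
```

```text
time_s: 14.72
ee_pos: [0.5077, 0.1294, 0.0381]
eef_rot: [-3.142, -0.0, 2.902]
force: [-0.7, 0.4, -0.1]
grip_width: 0.0004
```

```bash
python3 -m creep '{"xyz":[[0,0,1],[0,0,0]],"spin":[0,0]}'
```

```text
time_s: 14.98
ee_pos: [0.5078, 0.1294, 0.0372]
eef_rot: [3.142, 0.0, 2.902]
force: [-0.8, -0.1, 1.9]
grip_width: 0.0004
```

```bash
python3 -m creep '{"xyz":[[0,0,1],[0,0,0]],"spin":[0,0]}'
```

```text
time_s: 15.22
ee_pos: [0.5078, 0.1294, 0.0362]
eef_rot: [3.142, 0.0, 2.902]
force: [-1.2, -1.3, 2.5]
grip_width: 0.0008
```

Contact: 1.9 N, then 2.5 N. I'll check that it is the tip on the rib, and compute the stroke from here.

```bash
python3 look.py g
python3 - <<'E'
import cv2,numpy as np
L=[cv2.resize(cv2.imread(f'pics/{n}.png')[205:235,318:346],None,fx=14,fy=18,interpolation=cv2.INTER_NEAREST)[:, :392] for n in ('s_f','s_g')]
cv2.imwrite('pics/cmp3.png',cv2.convertScaleAbs(np.hstack(L),alpha=1.6,beta=20))
E
```

```text
[-2.000e-02 -5.235e+01 -2.808e+01  2.000e-02 -1.500e-01 -0.000e+00] [-0.33 -0.75  3.31] [-0.051  0.13   0.005]
```

View pics/cmp3.png

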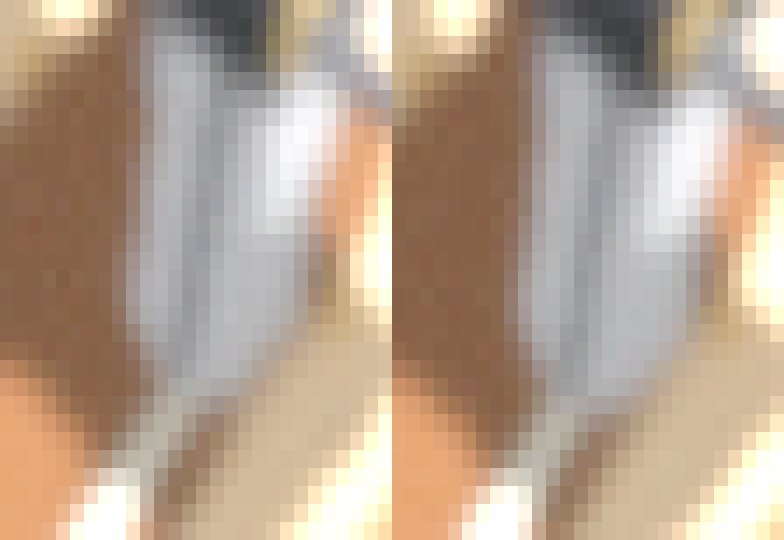

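View pics/w_g.png

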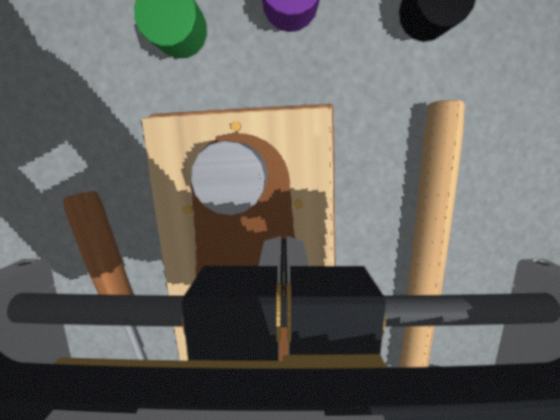

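The rib runs into the centre of the fingertip at scene (330,226), and the torque shift agrees with about 3 N. Both fingers bridge the rib, since the 4 mm gap is narrower than the 6 mm cord. I'll add about 1.5 mm of sink and start the stroke.

```bash
python3 -m creep '{"xyz":[[0,0,0.8],[-4.9,0.8,0.7],[-6.5,0.9,0],[-6.5,0.9,0],[-6.5,1.0,0]],"spin":[0,0,0,0,0]}'
```

```text
time_s: 15.95
ee_pos: [0.5328, 0.127, 0.0346]
eef_rot: [-3.142, -0.0, 2.902]
force: [-3.0, -0.5, 4.7]
grip_width: 0.0004
```

Fz is 4.7 N (sink about 3 mm). I'll ease slightly and continue.

```bash
python3 -m creep '{"xyz":[[-6.4,1.1,-0.5],[-6.4,1.1,0],[-6.4,1.2,0],[-6.4,1.2,0],[-6.4,1.3,0]],"spin":[0,0,0,0,0]}'
```

```text
time_s: 16.58
ee_pos: [0.5652, 0.1252, 0.0351]
eef_rot: [-3.142, -0.0, 2.902]
force: [-3.0, -0.0, 3.9]
grip_width: 0.0005
```

```bash
python3 -m creep '{"xyz":[[-6.4,1.3,0],[-6.4,1.4,0],[-6.4,1.4,0],[-6.4,1.4,0],[-6.4,1.3,0]],"spin":[0,0,0,0,0]}'
```

```text
time_s: 17.2
ee_pos: [0.5979, 0.1242, 0.0352]
eef_rot: [-3.142, 0.0, 2.902]
force: [-3.0, 0.6, 3.6]
grip_width: 0.0008
```

```bash
python3 -m creep '{"xyz":[[-6.4,1.2,0.2],[-6.4,1.1,0],[-6.5,0.8,0],[-6.5,0.6,0],[-6.5,0.2,0]],"spin":[0,0,0,0,0]}'
```

```text
time_s: 17.82
ee_pos: [0.6302, 0.1203, 0.0349]
eef_rot: [3.142, 0.0, 2.902]
force: [-3.0, 0.6, 3.6]
grip_width: 0.0005
```

```bash
python3 -m creep '{"xyz":[[-6.5,-0.3,0],[-6.5,-0.8,0],[-6.3,-1.5,0],[-6.1,-2.3,0],[-5.7,-3.2,0]],"spin":[0,0,0,0,0]}'
```

```text
time_s: 18.45
ee_pos: [0.6585, 0.1049, 0.035]
eef_rot: [3.141, 0.0, 2.902]
force: [-2.0, 1.9, 3.9]
grip_width: 0.0004
```

Tracking within 1 mm, force about 3.9 N. Continuing round the toe.

```bash
python3 -m creep '{"xyz":[[-4.6,-4.0,0],[-4.2,-4.8,0],[-3.4,-5.4,0],[-2.4,-6.0,0],[-1.2,-6.4,0]],"spin":[0,0,0,0,0]}'
```

```text
time_s: 19.08
ee_pos: [0.6673, 0.0751, 0.0351]
eef_rot: [3.141, 0.001, 2.902]
force: [0.0, 4.1, 4.2]
grip_width: 0.0003
```

```bash
python3 -m creep '{"xyz":[[-0.1,-6.5,0],[1.2,-6.4,0],[2.6,-6.0,0],[3.7,-5.4,0],[4.5,-4.7,0]],"spin":[0,0,0,0,0]}'
```

```text
time_s: 19.7
ee_pos: [0.6484, 0.0498, 0.0351]
eef_rot: [-3.142, 0.0, 2.902]
force: [2.2, 1.8, 4.4]
grip_width: 0.0007
```

```bash
python3 -m creep '{"xyz":[[5.1,-4.1,-0.2],[5.6,-3.4,0],[5.9,-2.8,0],[6.2,-2.1,0],[6.4,-1.4,0]],"spin":[0,0,0,0,0]}'
```

```text
time_s: 20.32
ee_pos: [0.6166, 0.0436, 0.0352]
eef_rot: [-3.142, 0.0, 2.902]
force: [3.0, -0.3, 3.3]
grip_width: 0.0004
```

```bash
python3 -m creep '{"xyz":[[6.5,-0.8,0],[6.5,-0.2,0],[6.5,0.3,0],[6.5,0.6,0],[6.5,0.8,0]],"spin":[0,0,0,0,0]}'
```

```text
time_s: 20.95
ee_pos: [0.5852, 0.0523, 0.0351]
eef_rot: [-3.142, -0.0, 2.902]
force: [3.1, -0.1, 4.3]
grip_width: 0.0004
```

```bash
python3 -m creep '{"xyz":[[6.5,1.0,0],[6.4,1.0,0],[6.5,1.0,0],[6.5,0.8,0],[6.5,0.6,0]],"spin":[0,0,0,0,0]}'
```

```text
time_s: 21.58
ee_pos: [0.5548, 0.0642, 0.0351]
eef_rot: [3.142, -0.0, 2.902]
force: [3.3, -0.2, 4.2]
grip_width: 0.0004
```

```bash
python3 -m creep '{"xyz":[[5.5,0.5,0],[0,0,0]],"spin":[0,0]}'
```

```text
time_s: 21.82
ee_pos: [0.5491, 0.0662, 0.0349]
eef_rot: [-3.141, -0.002, 2.902]
force: [-1.4, 2.0, 3.0]
grip_width: 0.0006
```

At the end of the shorter leg, still in contact (3 N). I'll lift straight up and away.

```bash
python3 -m creep '{"xyz":[[0,0,-2],[0,0,-6],[0,0,-15],[0,0,-30],[0,0,-30]],"spin":[0,0,0,0,0]}'; python3 -m creep '{"xyz":[[0,0,-30],[0,0,-30],[0,0,-25],[0,0,-15],[0,0,0]],"spin":[0,0,0,0,0]}'
```

```text
time_s: 22.45
ee_pos: [0.55, 0.0657, 0.1199]
eef_rot: [-3.142, 0.0, 2.902]
force: [0.5, 1.0, -0.2]
grip_width: 0.0003
time_s: 23.08
ee_pos: [0.5502, 0.0658, 0.2191]
eef_rot: [3.141, 0.002, 2.902]
force: [-0.9, -0.8, -0.6]
grip_width: 0.0006
```

```bash
python3 -m creep '{"xyz":[[-10,0,0],[-30,5,0],[-35,5,0],[-30,5,0],[-10,0,0]],"spin":[0,0,0,0,0]}'
python3 - <<'E'
from station import ctrl
from rib import *
w=ctrl.camera_model('wrist'); im=ctrl.camera("wrist")[:,:,::-1]; s=ctrl.camera("scene")[:,:,::-1]
cv2.imwrite('pics/wz.png',im); cv2.imwrite('pics/sz.png',s); print(ctrl.get_obs()['force'],ctrl.get_obs()['ee_pos'])
m=ctrl.camera_model('scene')
a=cv2.imread('pics/scene0.png'); d=cv2.absdiff(a,s)
cv2.imwrite('pics/end.png',np.vstack([cv2.resize(x[175:295,240:390],None,fx=2.4,fy=2.4) for x in (a,np.ascontiguousarray(s))]))
E
```

```text
time_s: 23.7
ee_pos: [0.6661, 0.0527, 0.216]
eef_rot: [-3.141, -0.003, 2.902]
force: [-0.1, 0.0, -0.4]
grip_width: 0.0004
[ 0.14278122 -0.61540318  0.16030493] [0.66534696 0.05273686 0.21674829]
```

View pics/wz.png

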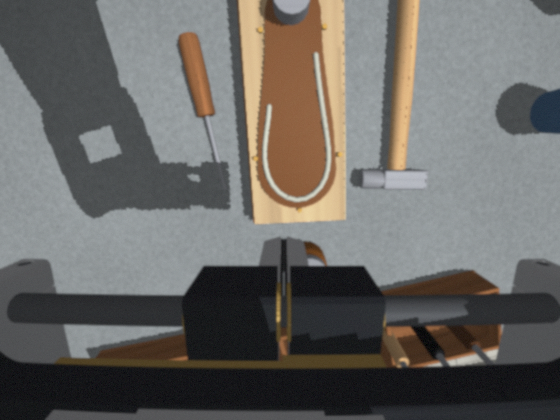

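View pics/end.png

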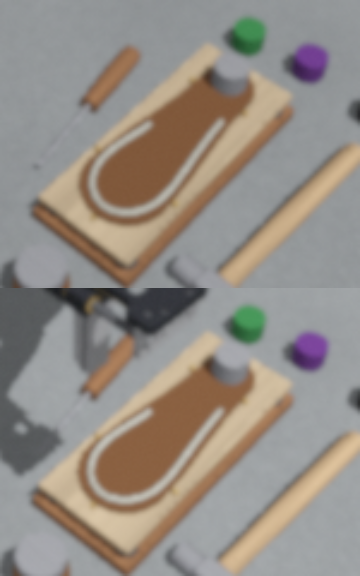

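The stand, insole, weight and bystanders look unchanged. A quick numeric check comes first, then I hand in.

Run:
```python
from station import ctrl
from rib import *
m=ctrl.camera_model('scene'); box=(240,175,390,295); Q=[]
for f in ('scene0','sz'):
    im=cv2.imread(f'pics/{f}.png'); a,mk,N,l,s,c=ribline(im,m,box)
    i=min((i for i in range(1,N) if s[i,4]>8000),key=lambda i:abs(s[i,4]-16838))
    ys,xs=np.where(l==i); uv=(np.c_[xs,ys]+.5)/6-.5+np.array(box[:2]); P=onz(m,uv,.051)[:,:2]
    X,S=smooth(line(P,np.array([.45,.05]),link=.0009)); Q.append(at(X,S,np.linspace(0,S[-1],10)))
print(((Q[1]-Q[0])*1000).round(1).tolist())
A,B=[cv2.cvtColor(cv2.imread(f'pics/{f}.png')[188:220,322:350],cv2.COLOR_BGR2GRAY).astype(np.float32) for f in ('scene0','sz')]
print('weight px shift',cv2.phaseCorrelate(A,B))
ctrl.hand_in()
```

```text
[[1.8, -0.3], [111.8, -17.9], [12.9, -99.8], [-3.7, -71.7], [-159.6, -2.9], [-257.7, 108.6], [-123.6, 150.7], [58.2, 136.0], [40.3, 219.2], [-67.0, 211.1]]
weight px shift ((0.007899042356429575, 0.03797638194574127), 1.0328868394096693)
the job is handed in; nothing more can be done
```

I ran the shut fingertips along the rib in one stroke, from the end of the longer leg round the toe to the end of the shorter leg. I then lifted straight up, moved the hand clear and handed in at about 24 s.

- **Touch:** The force read 3.0–4.7 N upward at every check along the stroke. By the given spring that is about 1–3.5 mm of sink, well under 8 mm. I only have readings about every 0.6 s, so touching between checks is inferred from the steady force and height. The fingertip stayed within about 1 mm of the measured rib line where I compared them.
- **Start of contact:** Contact came about 35 mm lower than the stated 22 mm tip reach predicted. I found it by feeling down in small guarded steps, and the scene picture showed the tip sitting on the rib. I started the stroke about 2 mm toe-ward of the measured end of the longer leg.
- **Final checks:** The weight moved less than 0.05 px between the before and after pictures. The stand, insole, hammer, awl and jar looked unchanged by eye. I did not look again at the tin, spare insole, last or pot; my path kept well above them.
- **Failed check:** My numeric before/after comparison of the rib's position failed. The segmentation gave shifts of up to about 250 mm, so it picked up something other than the rib, probably the hand or its shadow. That the insole did not shift therefore rests on the pictures alone.

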